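# Feed the cutter rack through the sprung gate of the router's tool bay

## Robot

A 6-joint arm with a two-finger parallel gripper is mounted at the origin on the work surface. World frame = base frame: x ahead of the robot, y to its left, z up, the work surface at z = 0. Lengths are in mm, angles in rad, forces in N, time in s.
With the tool pointing down it reaches from about 350 to 775 mm from the base axis. Payload 7.3 kg.
Tool frame: the origin (TCP) lies at the very end of the fingers, on their centre line; the grasp point (between the pads) lies 19 mm behind it (pinch_z is the distance from the TCP to the grasp point, in mm); z points along the fingers, y is the direction in which the jaws open and shut (so a half turn about z gives the same grasp; the last joint's range is limited). The gripper opens to 92 mm and grips with 3 to 60 N. Pads are 19 mm wide; open, the fingers measure 130 mm over their backs; the gripper's body (75 mm by 190 mm) begins 47 mm behind the grasp point.
Start: joints at [-1.399, 0.342, 1.524, -0, 1.275, -0.146], TCP at [164.073, -498.723, 226.741] pointing down, gripper open.
Joint ranges: [-2.53, 2.53], [-0.77, 2.02], [0.04, 2.7], [-1, 4.14], [0.28, 2.66], [-3.11, 3.11]. Speed limits (rad/s): [2.57, 2.57, 3.14, 3.14, 3.14, 3.14].

## Interface

Orientations are given as [roll, pitch, yaw] about the fixed x, y, z axes, in that order (R = Rz(yaw) Ry(pitch) Rx(roll)).
In Python, from plant import * gives the robot as it stands.
- The arm moves only by the tool step_arm, never from a script. Its argument "moves" is one flat list of numbers, 7 for each row, row after row: the shift along the tool's x, y, z scaled (see below), then the turn, a rotation vector about the tool's x, y, z scaled (see below), then the closure, from -1 (fully open) to 1 (shut). A call has 1 to 8 rows; each row shifts and turns the pose as measured when the row begins, along the tool's axes as they then stand; what a row does not reach is not made up. The controller multiplies each number of a shift by 2 cm and each number of a turn by 4 degrees. A row lasts 1/12 s, in which the tool goes at most 41.7 mm and 7.16 degrees, less where a joint would pass 70% of its speed; a pose out of reach is approached as far as the arm can. A call with a number of a shift or a turn outside -1 to 1 is refused whole. A call with a gripper value outside its range is refused whole. The fingers move at their own pace and stop on an object; the grip force is fixed at half the most. Time passes only in rows, so rows that do not move let the fingers close. It gives the time, the measured TCP pose, the force and the opening at its end, in the units of the state.
- get_obs(): the state, without advancing time (a new reading comes with each control period).
- capture(name): name is "side" or "top" or "wrist"; returns the picture (420x560x3 uint8, red, green, blue); there is no depth.
- get_calibration(name): a dict with "mtx" (3x3 intrinsics, pixels), "eye" and "orientation" of the camera in the world; the wrist camera has in their place "mount" (4x4, takes a point from camera to tool coordinates, whose origin is the TCP and whose axes are the flange's). Camera axes: x right, y down, z forward; pixel columns grow to the right and rows downward; lengths in mm; the calibration is good to about 2 mm. The wrist camera is an equidistant fisheye: a pixel r from the principal point sees the ray r / f radians off the axis. A picture is of the moment at which its call begins: read the wrist's pose just before it. get_calibration takes no time and is no camera call.
- close_job(): hands the job in, once; it reports no verdict.
The state is a dict: "time": time; "joint_positions": joint angles; "dq": joint speeds; "tau": joint torques, N m; "tool_pos": TCP position; "tcp_rot": TCP orientation; "contact_force": force on the tool from outside, world axes, zero at the start; "moment": the same for the moment, N m; "grip_width": finger opening in mm.
Only numpy, scipy, OpenCV 4.12 (cv2) and the standard library are available. Lean on these libraries where they do the work, as an engineer would, in place of code of your own. Each camera call takes 0.05 s, during which the arm holds its last target.

## Task

On the router bench, press the long treadle bar down with one fingertip so that the gate lifts, and while keeping it down use the other finger to push the wooden cutter rack by its upright rear plate along the chute, under the raised gate, until the rack rests against the end stop; then let the treadle go so that the gate drops shut behind the cutters. The gate must never touch the rack, the rack is only pushed and never lifted or tipped, and the other things on the bench stay where they are.

Things in the scene. Friction and masses are not known exactly. Their poses are not given: they have to be found in the camera images.
- chute: Fixed feed chute: aluminium floor plate 290 mm long, 5 mm thick, with plywood side walls. Origin on the bench under mid-channel; +x = feed direction, z up. Channel 58 mm wide (y = -29 to +29 mm), walls 8 mm thick, tops at z = 27 mm, from x = -130 to +140 mm; its floor is at z = 5 mm. The gate stands across it at x = +60 mm.
- end_stop (a point): Point on the channel's floor at the near face of the plywood end stop (x = +122 mm, z = 5 mm in the chute's frame; stop's top at z = 35 mm). The rack's front comes to rest here: rack origin then at x = +61 mm, its body 12 mm past the gate's centre plane, tail strip under the shut gate, push plate still before the gate.
- hinge_shaft (a point): Point on the axis of the gate's 10 mm hinge shaft, which runs parallel to the chute's x at y = +50 mm, z = 35 mm, between two bearing blocks (12 mm long, 22 mm wide, tops at z = 45 mm) centred at x = -142 and +82 mm of the chute's frame. This point: x = -50 mm.
- rack: Loose wooden cutter rack, 123 x 52 x 43 mm, 0.2 to 0.4 kg, in the channel (3 mm play a side), +x axis = feed direction. Origin: centre of its underside. Body x = +11 to +61 mm (front): base 16 mm high, ridge 26 mm wide, 30 mm high, three steel shanks to 41 mm. Tail strip 30 mm wide, 10 mm high back to the upright push plate at x = -62 to -54 mm. Starts with its front 20 to 50 mm short of the gate.
- push_face (a point): Point on the rear face of the rack's upright push plate, where to push: x = -62 mm, 30 mm above the rack's underside. The plate is 50 mm wide, 8 mm thick and 43 mm high, and behind it the channel is empty.
- gate (a joint): Lift angle of the gate about the hinge shaft, rad. 0 = shut, 0.8 = upper stop. Sprung shut: about 3 to 6 N straight down on the middle of the treadle bar's width lifts it, and it drops shut by itself when let go. The rack passes freely from 0.6 rad up.
- treadle (a point): Flat aluminium bar, 180 x 24 x 6 mm, parallel to the chute on its +y side, x = -140 to +40 mm of the chute's frame. This point: its centre, 3 mm below its upper face. Fixed to the gate, 30 mm from the hinge axis: its middle line is at y = 50 + 30 cos(a), z = 35 + 30 sin(a) mm, and it slopes up outward by a = 0.4 - gate (rad). Press its upper face down, anywhere along it.
- blade (a point): The gate's blade: plywood plate 32 mm wide (y), 44 mm high, 6 mm thick (x), on a lever over the chute's +y wall; turns with the treadle about the hinge shaft. This point: middle of its lower edge, at y = 0, z = 30 mm of the chute's frame when shut (clear above the rack's tail strip, in the way of its body).
- sanding_block: bystander: rust-coloured block, 60 x 34 x 26 mm; origin at the centre of its underside
- marker: bystander: grey marker pen with a red cap, 126 mm long, 17 mm thick, lying; origin at the centre of its underside
- clamp_nut: bystander: round steel collet nut, 34 mm across, 26 mm high; origin at the centre of its underside
- screw_jar: bystander: clear jar with a steel cap, 56 mm across, 60 mm high; origin at the centre of its underside
- wrench: bystander: steel wrench, 150 mm long, lying; origin at the centre of its underside
- bit_case: bystander: flat yellow case, 100 x 60 x 18 mm; origin at the centre of its underside
- ruler: bystander: steel ruler, 200 x 28 x 4 mm, lying; origin at the centre of its underside
Things that resemble listed ones, but are neither listed nor needed, are in the scene too. There is more than one size of the rack; the one meant has the size given above.

How it is judged (in metres and radians):
On the way, in this order (a step that is already met when the one before it is completed fails the run):
1. a fingertip holds the treadle down and the gate is lifted while the rack is still short of it (value of joint gate above 0.5 rad and contact force between the fingers and gate above 0.3 N and x of rack in the frame of chute below -0.002 m), for 0.15 s.
2. the rack's body is under the gate while a fingertip still holds the treadle down (value of joint gate above 0.5 rad and contact force between the fingers and gate above 0.3 N and x of rack in the frame of chute between 0.008 and 0.045 m), for 0.1 s.
At the end, for the whole second after the job is handed in: The rack stands flat in the chute within 6 mm of the end stop, at rest, all of its body past the gate, and the gate is shut behind it (below 0.05 rad) (x of rack in the frame of chute between 0.055 and 0.066 m and z of rack in the frame of chute below 0.009 m and y of rack in the frame of chute between -0.006 and 0.006 m and angle between rack's own z axis and vertical below 0.06 rad and linear speed of rack below 0.01 m/s and value of joint gate below 0.05 rad); the robot touches nothing.
It fails at once if the gate's blade touches the rack (more than 1 N) (contact force between rack and gate above 1 N).
It fails at once if the rack is lifted or tipped (z of rack in the frame of chute above 0.015 m or angle between rack's own z axis and vertical above 0.15 rad).
It fails at once if a bystander is moved more than 25 mm (distance of any of sanding_block, marker, clamp_nut, screw_jar, wrench, bit_case, ruler from where it was at the start of the episode above 0.025 m).
It also fails if it takes over 38 s, if anything falls off the work surface, if the arm or the gripper's body presses on something with over 40 N, if the wrist force passes 120 N, or if a joint passes its speed limit or range.

## Working session

There is one attempt and no reset: what is moved stays moved. The work goes in short steps, Python scripts to look and compute and a tool call to move; the robot and the scene stay as the last step left them, time stands still between calls to the robot, and variables do not carry over. Pictures are saved under pics/ and viewed, and the job is handed in when it is done.

Besides the shell and the picture viewer there is one more tool, called after ">>>" in YAML: its name, and indented under it one key for each argument. step_arm: Moves the arm, as the interface text tells. Shifts and turns lie within -1 to 1; 1 stands for 2 cm of shift or 4 degrees of turn. Its arguments: {"type":"object","properties":{"moves":{"type":"array"}},"required":["moves"]}

```bash
mkdir -p pics; ls; python3 - <<'E'
from plant import *
import cv2
print(get_obs())
for n in ["side","top","wrist"]:
    c=get_calibration(n); print(n,c)
    im=capture(n); cv2.imwrite(f"pics/{n}0.png",im[:,:,::-1])
E
```

```text
pics
{'time': 0.0, 'joint_positions': array([-1.39905124e+00,  3.42711772e-01,  1.52501279e+00,  2.70538934e-05,
        1.27537435e+00, -1.46011884e-01]), 'dq': array([-0.00205672, -0.00014372, -0.0007567 , -0.00021465, -0.00022067,
        0.00064647]), 'tau': array([ 1.01067089e-03, -4.31244600e+01, -2.44223624e+01,  7.19759404e-02,
        5.60717296e-02, -1.18731950e-04]), 'tool_pos': array([ 163.98380187, -498.31502222,  226.05211105]), 'tcp_rot': array([-3.14010618e+00, -2.44746392e-04,  3.17748892e-01]), 'contact_force': array([ 0.96203266, -0.93304528,  0.44142627]), 'moment': array([ 0.02464067,  0.0134984 , -0.01066127]), 'grip_width': 92.02695567023036}
side {'mtx': array([[484.93947699,   0.        , 278.80341328],
       [  0.        , 484.93947699, 207.35331039],
       [  0.        ,   0.        ,   1.        ]]), 'eye': array([ 447.49690058, 1071.98854846,  673.18507475]), 'orientation': array([-2.08230023,  0.00490239, -2.99812759])}
top {'mtx': array([[487.4509465 ,   0.        , 276.70160804],
       [  0.        , 487.4509465 , 206.94460671],
       [  0.        ,   0.        ,   1.        ]]), 'eye': array([ 376.00746288,   23.69231985, 1411.15336338]), 'orientation': array([-2.98084636, -0.00395217, -1.58782906])}
wrist {'mtx': array([[325.1922621 ,   0.        , 276.5368054 ],
       [  0.        , 325.1922621 , 214.21764142],
       [  0.        ,   0.        ,   1.        ]]), 'mount': array([[-2.38733757e-04, -9.55945384e-01, -2.93544487e-01,
         7.85241283e+01],
       [ 9.99999851e-01, -8.43662794e-05, -5.38535634e-04,
         1.26065304e+00],
       [ 4.90045397e-04, -2.93544572e-01,  9.55945262e-01,
        -1.58530484e+02],
       [ 0.00000000e+00,  0.00000000e+00,  0.00000000e+00,
         1.00000000e+00]])}
```

View pics/top0.png

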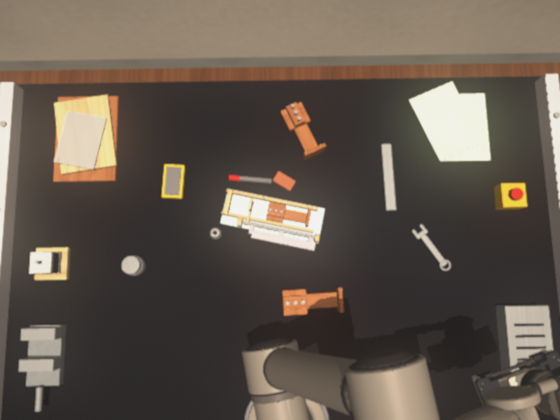

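View pics/side0.png

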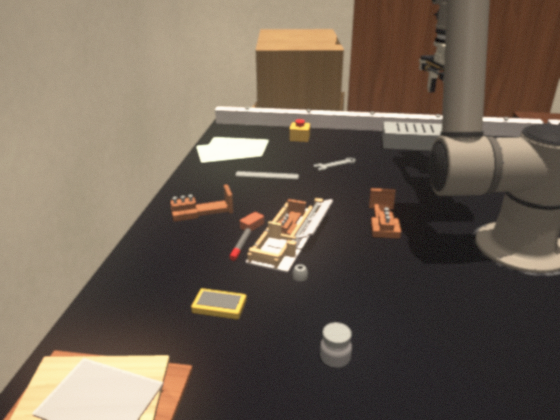

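View pics/wrist0.png

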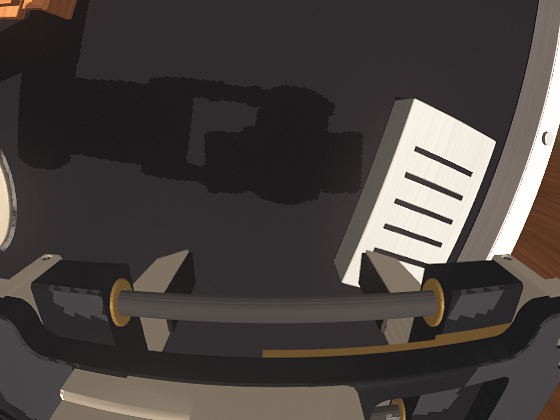

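```bash
python3 - <<'E'
import cv2
im=cv2.imread("pics/top0.png"); c=im[170:260,210:335]
cv2.imwrite("pics/topz.png",cv2.resize(c,None,fx=6,fy=6,interpolation=cv2.INTER_CUBIC))
im=cv2.imread("pics/side0.png"); c=im[180:290,225:345]
cv2.imwrite("pics/sidez.png",cv2.resize(c,None,fx=5,fy=5,interpolation=cv2.INTER_CUBIC))
E
```

```text
(no output)
```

View pics/topz.png

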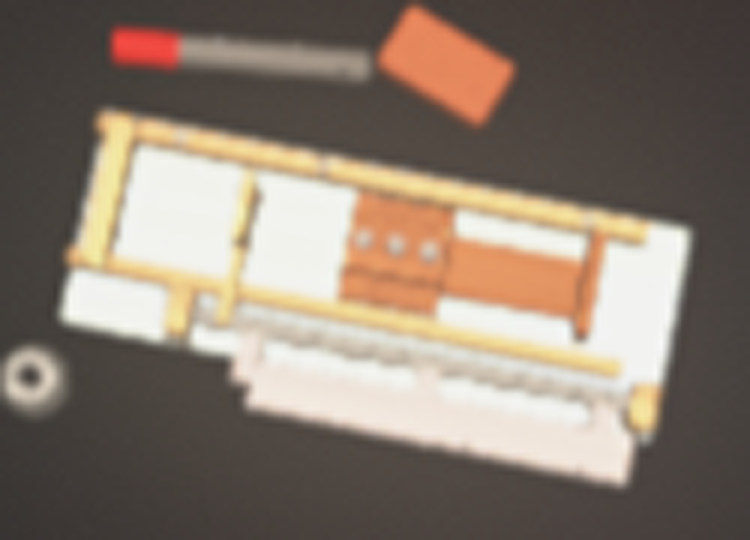

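View pics/sidez.png

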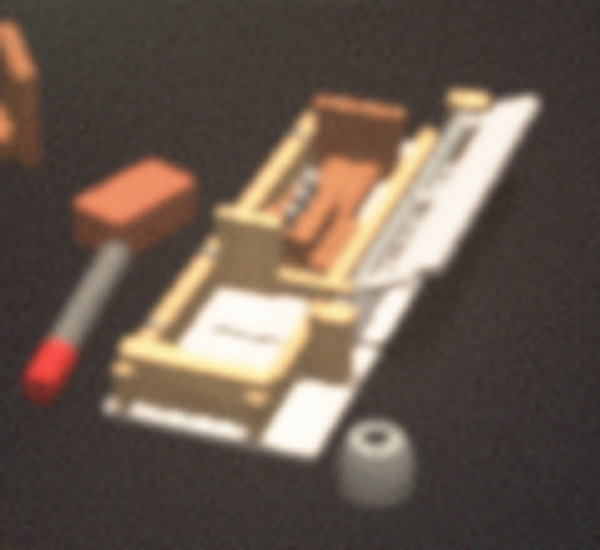

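```bash
cat > h.py <<'E'
import numpy as np, cv2
from plant import *
from scipy.spatial.transform import Rotation as R
from scipy.optimize import least_squares
C={n:get_calibration(n) for n in("top","side","wrist")}
def rot(rpy): return R.from_euler("xyz",rpy).as_matrix()
def proj(n,P,obs=None):
    c=C[n];P=np.atleast_2d(P)
    if n=="wrist":
        M=c["mount"]; T=np.eye(4);T[:3,:3]=rot(obs["tcp_rot"]);T[:3,3]=obs["tool_pos"]
        X=np.linalg.inv(T@M); p=P@X[:3,:3].T+X[:3,3]
        return cv2.fisheye.distortPoints((p[:,:2]/p[:,2:])[:,None],c["mtx"],np.zeros(4))[:,0]
    p=(P-c["eye"])@rot(c["orientation"])
    q=p@c["mtx"].T; return q[:,:2]/q[:,2:]
def ch2w(p,Q):
    Q=np.atleast_2d(Q).astype(float); c,s=np.cos(p[2]),np.sin(p[2])
    return np.c_[p[0]+c*Q[:,0]-s*Q[:,1],p[1]+s*Q[:,0]+c*Q[:,1],Q[:,2]]
E
cat > fit0.py <<'E'
from h import *
t=[((-130,-33,27),(646,232)),((-130,33,27),(620,368)),((40,87.5,54),(245,405)),((-140,87.5,54),(627,485)),((-142,50,45),(643,404)),((82,50,45),(180,310)),((122,-29,35),(132,125)),((122,29,35),(112,265))]
s=[((-140,87.5,54),(540,100)),((40,87.5,54),(436,268)),((-142,50,45),(470,98)),((82,50,45),(332,312)),((-130,33,27),(430,132))]
D=[("top",q,(210+(u+.5)/6-.5,170+(v+.5)/6-.5)) for q,(u,v) in t]+[("side",q,(225+(u+.5)/5-.5,180+(v+.5)/5-.5)) for q,(u,v) in s]
f=lambda p:np.concatenate([(proj(n,ch2w(p,q))[0]-z) for n,q,z in D])
r=least_squares(f,[420,40,1.4],loss="soft_l1",x_scale=[10,10,.1])
print(r.x,r.fun.reshape(-1,2).round(1) )
# rack: push plate top in top cam: rear face top edge mid, front
import sys
p=r.x
for x in (-20,-10,0,10,20):
    pass
E
python3 fit0.py
```

```text
[589.32738385  31.24624517   1.35058884] [[ 0.2  0.5]
 [ 0.2  0.2]
 [ 0.  -0.3]
 [-0.4 -0.6]
 [-0.1  0.2]
 [-0.8 -0.1]
 [-0.2  1.7]
 [-1.3 -2.1]
 [-0.7 -1. ]
 [ 0.1 -1.2]
 [ 0.1 -0.3]
 [ 0.2 -0.7]
 [ 0.6 -0.4]]
```

```bash
cat > plan.py <<'E'
from h import *
def plan(target,yaw,n,clo,obs=None):
    o=get_obs(); p=o["tool_pos"].copy(); Rm=R.from_matrix(rot(o["tcp_rot"])); G=R.from_euler("xyz",[np.pi,0,yaw])
    for k in range(n,0,-1):
        d=Rm.inv().apply((target-p)/k)/20; d=np.clip(d,-1,1).round(2)
        w=(Rm.inv()*G).as_rotvec(degrees=True); w=np.clip(w/4,-1,1).round(2)
        print(*[f"{v:g}" for v in (*d,*w,clo)],sep=",",end=",\n")
        p=p+Rm.apply(d*20); Rm=Rm*R.from_rotvec(w*4,degrees=True)
    print(p,Rm.as_euler("xyz"))
E
python3 - <<'E'
from h import *
p=[589.3,31.2,1.3506]
z=np.array([[601,232],[582,338]]);z=(z+.5)/6-.5+[210,170]
r=least_squares(lambda a:(proj("top",ch2w(p,[(a[0],-25,48),(a[0],25,48)]))-z).ravel(),[-90]);print(r.x+62,r.fun)
z=np.array([[348,190],[340,300]]);z=(z+.5)/6-.5+[210,170]
r=least_squares(lambda a:(proj("top",ch2w(p,[(a[0],-25,21),(a[0],25,21)]))-z).ravel(),[20]);print(r.x-61,r.fun)
from plan import plan
print(ch2w(p,[-110,38,0]))
plan(np.append(ch2w(p,[-110,38,0])[0][:2],170),1.3506,27,-.33)
E
```

```text
[-45.47009284] [ 0.0634029   0.49142911 -0.16247604 -0.00061266]
[-49.22085838] [ 1.126586    0.71346469 -1.09079197 -0.85120832]
[[528.19119222 -67.84399836   0.        ]]
0.89,-0.55,0.1,-0.01,-0.01,-1,-0.33,
0.93,-0.48,0.1,-0.01,0,-1,-0.33,
0.96,-0.42,0.1,0,0.01,-1,-0.33,
0.98,-0.35,0.1,0,-0,-1,-0.33,
1,-0.28,0.1,0,-0,-1,-0.33,
1,-0.21,0.11,0,-0,-1,-0.33,
1,-0.14,0.1,0,-0,-1,-0.33,
1,-0.06,0.11,0,-0,-1,-0.33,
1,0.01,0.1,0,-0,-1,-0.33,
1,0.08,0.11,0,-0,-1,-0.33,
1,0.16,0.1,0,-0,-1,-0.33,
1,0.23,0.11,0,-0,-1,-0.33,
1,0.3,0.1,0,-0,-1,-0.33,
0.99,0.37,0.11,0,-0,-1,-0.33,
0.97,0.44,0.1,0,-0,-0.79,-0.33,
0.94,0.49,0.11,0,0,-0,-0.33,
0.94,0.49,0.1,0,0,-0,-0.33,
0.94,0.49,0.11,0,0,-0,-0.33,
0.94,0.49,0.1,0,0,-0,-0.33,
0.94,0.49,0.11,0,0,-0,-0.33,
0.94,0.49,0.1,0,0,-0,-0.33,
0.94,0.49,0.11,0,0,-0,-0.33,
0.94,0.49,0.1,0,0,-0,-0.33,
0.94,0.49,0.11,0,0,-0,-0.33,
0.95,0.49,0.1,0,0,-0,-0.33,
0.94,0.49,0.11,0,0,-0,-0.33,
0.95,0.49,0.1,0,0,-0,-0.33,
[528.20113364 -67.7678602  170.08105892] [3.14127100e+00 4.75956765e-06 1.35028529e+00]
```

>>> step_arm:
  moves: [0.9, -0.55, 0.1, 0, 0, -1, -0.33, 0.93, -0.48, 0.1, 0, 0, -1, -0.33, 0.96, -0.42, 0.1, 0, 0, -1, -0.33, 0.98, -0.35, 0.1, 0, 0, -1, -0.33, 1, -0.28, 0.1, 0, 0, -1, -0.33, 1, -0.2, 0.1, 0, 0, -1, -0.33, 1, -0.14, 0.1, 0, 0, -1, -0.33, 1, -0.06, 0.1, 0, 0, -1, -0.33]

```text
time: 0.82
tool_pos: [270.8, -368.2, 207.3]
tcp_rot: [-3.138, -0.001, 0.894]
contact_force: [-0.2, -0.3, 0.2]
grip_width: 61.2
```

>>> step_arm:
  moves: [1, 0, 0.1, 0, 0, -1, -0.33, 1, 0.08, 0.1, 0, 0, -1, -0.33, 1, 0.16, 0.1, 0, 0, -1, -0.33, 1, 0.23, 0.1, 0, 0, -1, -0.33, 1, 0.3, 0.1, 0, 0, -1, -0.33, 1, 0.37, 0.1, 0, 0, -1, -0.33, 0.97, 0.44, 0.1, 0, 0, -0.8, -0.33, 0.94, 0.49, 0.1, 0, 0, 0, -0.33]

```text
time: 1.48
tool_pos: [377.5, -230.9, 189.6]
tcp_rot: [-3.136, -0.005, 1.396]
contact_force: [0.4, -0.7, -0.3]
grip_width: 60.8
```

```bash
python3 - <<'E'
from plan import *
p=[589.3,31.2,1.3506]
o=get_obs();print(o["time"],o["tool_pos"],o["tcp_rot"],o["grip_width"],o["contact_force"])
plan(np.append(ch2w(p,[-125,38,0])[0][:2],150),1.3506,16,-.33)
E
```

```text
1.4833 [ 377.49068244 -230.85613408  189.59067408] [-3.13641543 -0.00536114  1.39631238] 60.80943890024833 [ 0.41546037 -0.66947694 -0.30235192]
0.54,0.37,0.12,-0.08,-0.08,0.65,-0.33,
0.55,0.35,0.12,0,0,0,-0.33,
0.55,0.35,0.12,0,0,0,-0.33,
0.55,0.35,0.12,0,0,0,-0.33,
0.55,0.35,0.12,0,0,0,-0.33,
0.55,0.35,0.13,0,0,0,-0.33,
0.55,0.35,0.12,0,0,0,-0.33,
0.55,0.35,0.13,0,0,0,-0.33,
0.56,0.35,0.12,0,0,0,-0.33,
0.55,0.35,0.13,0,0,0,-0.33,
0.56,0.35,0.12,0,0,0,-0.33,
0.55,0.35,0.13,0,0,0,-0.33,
0.56,0.35,0.12,0,0,0,-0.33,
0.55,0.34,0.13,0,0,0,-0.33,
0.56,0.35,0.12,0,0,0,-0.33,
0.55,0.34,0.13,0,0,0,-0.33,
[524.89140997 -82.50655114 149.98551903] [3.14129786e+00 3.35648047e-04 1.35094756e+00]
```

>>> step_arm:
  moves: [0.9, 0.6, 0.2, -0.1, -0.1, 0.6, -0.33, 0.9, 0.58, 0.2, 0, 0, 0, -0.33, 0.9, 0.58, 0.2, 0, 0, 0, -0.33, 0.9, 0.58, 0.2, 0, 0, 0, -0.33, 0.9, 0.58, 0.2, 0, 0, 0, -0.33, 0.9, 0.58, 0.2, 0, 0, 0, -0.33, 0.9, 0.58, 0.2, 0, 0, 0, -0.33, 0.5, 0.4, 0.2, 0, 0, 0, -0.33]

```text
time: 2.15
tool_pos: [498.3, -108.0, 155.2]
tcp_rot: [3.141, 0.001, 1.354]
contact_force: [-0.8, 0.4, -0.4]
grip_width: 60.9
```

```bash
python3 - <<'E'
from plan import *
p=[589.3,31.2,1.3506]
o=get_obs();print(o["time"],o["tool_pos"],o["tcp_rot"],o["grip_width"],o["contact_force"])
plan(np.append(ch2w(p,[-125,38,0])[0][:2],150),1.3506,4,-.33)
E
```

```text
2.15 [ 498.2778016  -107.99278707  155.18303691] [3.14142627e+00 1.20741225e-03 1.35437931e+00] 60.918811330039716 [-0.78476785  0.35678224 -0.43046063]
0.38,0.26,0.06,0,0.02,0.05,-0.33,
0.38,0.25,0.07,0,-0,0,-0.33,
0.39,0.26,0.06,0,-0,0,-0.33,
0.38,0.25,0.07,0,-0,0,-0.33,
[524.84031803 -82.55715772 149.98163994] [ 3.14142449e+00 -1.89436451e-04  1.35088889e+00]
```

>>> step_arm:
  moves: [0.45, 0.3, 0.1, 0, 0, 0, -0.33, 0.45, 0.3, 0.1, 0, 0, 0, -0.33, 0.4, 0.25, 0.05, 0, 0, 0, -0.33, 0.3, 0.2, 0, 0, 0, 0, -0.33, 0, 0, 0, 0, 0, 0, -0.33]

```text
time: 2.57
tool_pos: [528.0, -78.4, 148.2]
tcp_rot: [-3.139, 0.001, 1.356]
contact_force: [-0.3, -0.6, -0.2]
grip_width: 61.3
```

```bash
python3 - <<'E'
from plan import *
import pickle
p=[589.3,31.2,1.3506]
o=get_obs();print(o["time"],o["tool_pos"],o["tcp_rot"],o["grip_width"],o["contact_force"])
im=capture("wrist")[:,:,::-1].copy(); cv2.imwrite("pics/w1.png",im)
pickle.dump(o,open("o1.pkl","wb"))
pts=[(-130,-33,27),(-130,33,27),(-140,87.5,54),(40,87.5,54),(-142,50,45),(82,50,45),(122,-29,35),(122,29,35),(-109,-25,48),(-109,25,48),(140,-37,27),(140,37,27)]
for u in proj("wrist",ch2w(p,pts),o): cv2.drawMarker(im,tuple(int(v) for v in u.round()),(0,255,0),0,8)
cv2.imwrite("pics/w1m.png",cv2.resize(im,(800,600)))
E
```

```text
2.5667 [528.02112138 -78.42577488 148.2112659 ] [-3.13905887e+00  1.20839066e-03  1.35593661e+00] 61.338615381303704 [-0.33159773 -0.59324138 -0.16051256]
```

View pics/w1m.png

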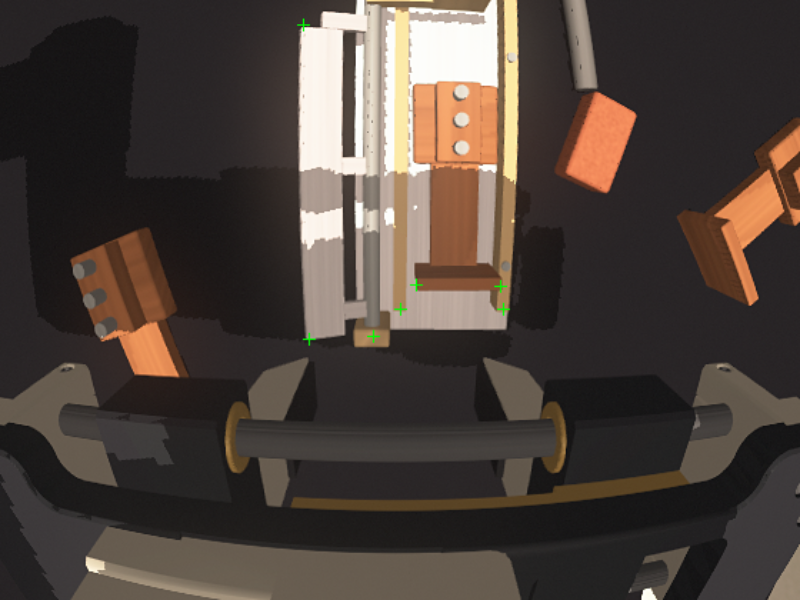

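```bash
python3 - <<'E'
from h import *
import pickle
o=pickle.load(open("o1.pkl","rb"))
im=cv2.imread("pics/w1.png")
z=cv2.resize(im[170:260,200:370],None,fx=4.7,fy=4.7,interpolation=cv2.INTER_CUBIC);cv2.imwrite("pics/w1a.png",z)
T=rot(o["tcp_rot"]);g=[]
for x in(-9.5,9.5):
  for y in (-49.5,-30.5,30.5,49.5): g.append(o["tool_pos"]+T@np.array([x,y,0]))
z=cv2.resize(im[230:370,130:430],None,fx=2.6,fy=2.6)
for u in proj("wrist",np.array(g),o):
  u=(u-[130,230])*2.6; cv2.drawMarker(z,tuple(int(v) for v in u),(0,255,0),0,10)
cv2.imwrite("pics/w1b.png",z)
E
```

```text
(no output)
```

View pics/w1a.png

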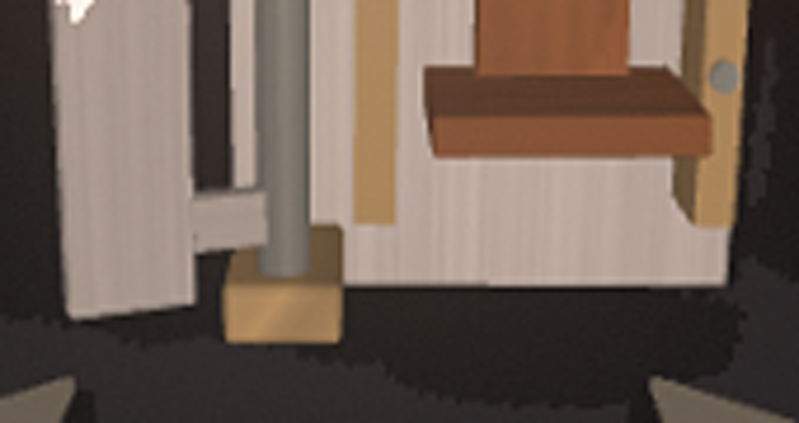

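View pics/w1b.png

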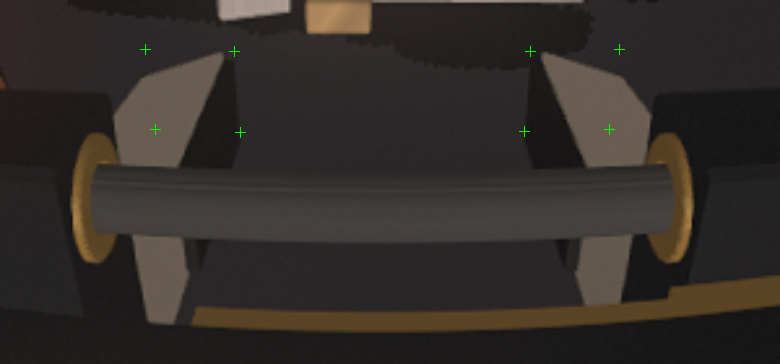

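```bash
python3 - <<'E'
from plan import *
import pickle
o=pickle.load(open("o1.pkl","rb"))
d=[((-130,37,27),(355,222)),((-130,29,27),(395,222)),((-130,-29,27),(696,226)),((-130,-37,27),(732,227)),((-140,87.5,54),(68,318)),((-140,65.4,44.8),(195,303)),((-136,61,45),(225,287)),((-136,39,45),(342,287)),((-148,61,45),(227,342)),((-148,39,45),(340,342))]
Q=np.array([a for a,_ in d],float);Z=np.array([z for _,z in d],float);cv=lambda Z:(Z+.5)/4.7-.5+[200,170];Z=cv(Z)
p0=np.array([589.3,31.2,1.3506])
r=least_squares(lambda p:(proj("wrist",ch2w(p,Q),o)-Z).ravel(),p0,x_scale=[1,1,.01]);print(r.x,r.fun.reshape(-1,2).round(1).tolist())
for p in(p0,r.x):
  z=cv(np.array([[435,157],[710,155.]]))
  q=least_squares(lambda a:(proj("wrist",ch2w(p,[(a[0],a[1]+25,48),(a[0],a[1]-25,48)]),o)-z).ravel(),[-110,0]);print("rack x",q.x[0]+62,"y",q.x[1],q.fun.round(1))
# tool in chute frame
for p in(p0,r.x):
  c,s=np.cos(p[2]),np.sin(p[2]);v=o["tool_pos"][:2]-p[:2];print(c*v[0]+s*v[1],-s*v[0]+c*v[1])
E
```

```text
[588.75323435  30.12847034   1.34621642] [[-0.1, 0.2], [0.2, 0.3], [-0.7, 0.0], [0.1, -0.1], [0.7, 0.1], [0.8, -0.1], [-0.7, -0.9], [0.1, -0.6], [-0.8, 0.4], [0.4, 0.7]]
rack x -49.72364716671278 y -0.9944624673856561 [-0.4 -0.5  0.5  0.5]
rack x -48.55369531825016 y -1.7810726032660362 [-0.4 -0.6  0.5  0.6]
-120.36342222421831 35.854679934658066
-119.35305317139938 35.032305084439756
```

```bash
cat >> h.py <<'E'
PC=[589.0,30.7,1.348]
def w2ch(v):
    c,s=np.cos(PC[2]),np.sin(PC[2]);d=np.array(v)[:2]-PC[:2];return np.array([c*d[0]+s*d[1],-s*d[0]+c*d[1],v[2]])
E
cat > st.py <<'E'
from plan import *
import sys
o=get_obs();print(o["time"],w2ch(o["tool_pos"]).round(1),(o["tcp_rot"]-[np.pi,0,PC[2]]).round(4),o["grip_width"].round(1),o["contact_force"].round(1))
if len(sys.argv)>1:
    a=[float(v) for v in sys.argv[1:]]
    plan(ch2w(PC,a[:3])[0],PC[2],int(a[3]),-.63)
E
python3 st.py -128 41 72 6
```

```text
Traceback (most recent call last):
  File "st.py", line 3, in <module>
    o=get_obs();print(o["time"],w2ch(o["tool_pos"]).round(1),(o["tcp_rot"]-[np.pi,0,PC[2]]).round(4),o["grip_width"].round(1),o["contact_force"].round(1))
                                                                                                     ^^^^^^^^^^^^^^^^^^^^^
AttributeError: 'float' object has no attribute 'round'
```

```bash
sed -i 's/o\["grip_width"\].round(1)/o["grip_width"]/' st.py; python3 st.py -128 41 72 6
```

```text
2.6167 [-120.4   35.7  148.2] [-6.2803e+00  1.5000e-03  8.0000e-03] 61.084893925726476 [-1.  -0.5  0.2]
-0.06,-0.04,0.64,-0.04,0.02,0.11,-0.63,
-0.06,-0.04,0.63,-0,0,0,-0.63,
-0.06,-0.05,0.63,-0,0,0,-0.63,
-0.07,-0.04,0.64,-0,0,0,-0.63,
-0.06,-0.05,0.63,-0,0,0,-0.63,
-0.07,-0.04,0.64,-0,0,0,-0.63,
[520.77160847 -85.10574001  71.99490299] [-3.14151888e+00  1.19318654e-04  1.34834452e+00]
```

>>> step_arm:
  moves: [-0.1, -0.07, 0.6, 0, 0, 0.1, -0.63, -0.1, -0.07, 0.6, 0, 0, 0, -0.63, -0.1, -0.07, 0.6, 0, 0, 0, -0.63, -0.1, -0.06, 0.6, 0, 0, 0, -0.63, -0.06, -0.05, 0.6, 0, 0, 0, -0.63, 0, 0, 0.3, 0, 0, 0, -0.63]

```text
time: 3.12
tool_pos: [519.0, -90.5, 83.3]
tcp_rot: [3.138, 0.003, 1.346]
contact_force: [-0.3, 0.5, -0.3]
grip_width: 75.0
```

```bash
python3 st.py -128 41 70 3;python3 - <<'E'
from h import *
cv2.imwrite("pics/w2.png",capture("wrist")[:,:,::-1])
E
```

```text
3.1167 [-133.6   41.5   83.3] [-0.0036  0.0035 -0.002 ] 74.97423955966076 [-0.3  0.5 -0.3]
0.09,0.01,0.22,0.05,0.05,-0.03,-0.63,
0.1,0.01,0.22,0,-0,0,-0.63,
0.09,0,0.23,0,-0,0,-0.63,
[520.63727755 -85.1071638   69.93104811] [ 3.14150547e+00 -1.77012093e-05  1.34812635e+00]
```

View pics/w2.png

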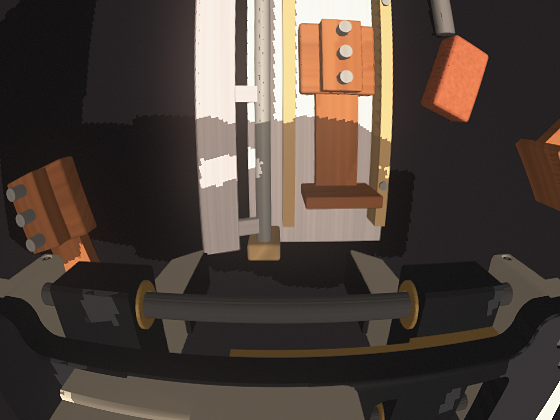

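>>> step_arm:
  moves: [0.1, 0, 0.3, 0.04, 0.04, 0, -0.63, 0.1, 0, 0.3, 0, 0, 0, -0.63, 0.1, 0, 0.3, 0, 0, 0, -0.63, 0, 0, 0.2, 0, 0, 0, -0.63, 0, 0, 0, 0, 0, 0, -0.63]

```text
time: 3.58
tool_pos: [521.1, -84.9, 60.4]
tcp_rot: [3.14, 0.001, 1.345]
contact_force: [-0.5, 0.5, 0.7]
grip_width: 74.7
```

```bash
python3 st.py -127 41 50 3;python3 - <<'E'
from h import *
cv2.imwrite("pics/w3.png",capture("wrist")[:,:,::-1])
s=capture("side")[:,:,::-1][170:290,220:380];cv2.imwrite("pics/s3.png",cv2.resize(s,None,fx=5,fy=5,interpolation=cv2.INTER_CUBIC))
E
```

```text
3.5833 [-127.7   40.7   60.4] [-0.0021  0.0006 -0.0032] 74.67774056786747 [-0.5  0.5  0.7]
0.01,-0.01,0.17,0.03,0.01,-0.05,-0.63,
0.01,-0,0.17,-0,-0,0,-0.63,
0.02,-0.01,0.18,-0,-0,0,-0.63,
[520.89660356 -84.0169632   49.97809799] [-3.14157195e+00 -9.83761111e-05  1.34831546e+00]
```

View pics/w3.png

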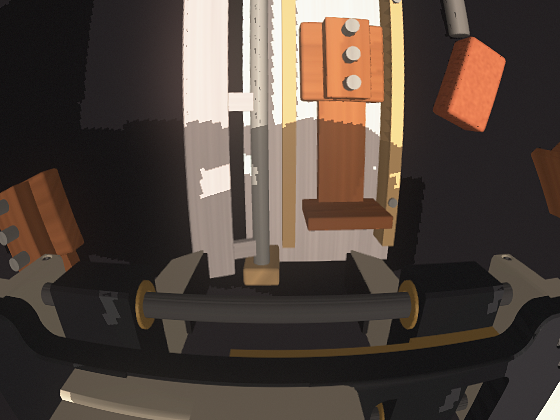

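View pics/s3.png

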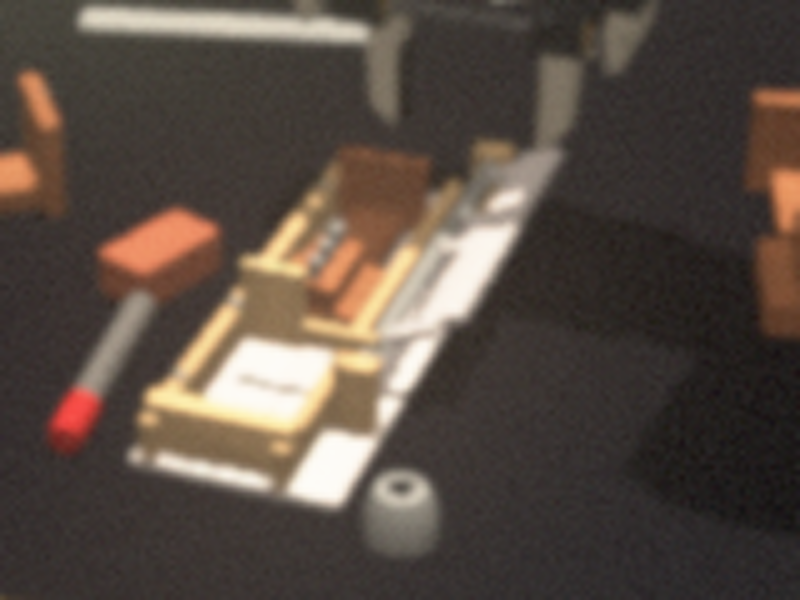

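>>> step_arm:
  moves: [0.02, 0, 0.25, 0, 0, -0.05, -0.63, 0.02, 0, 0.25, 0, 0, 0, -0.63, 0.02, 0, 0.25, 0, 0, 0, -0.63, 0, 0, 0.25, 0, 0, 0, -0.63, 0, 0, 0, 0, 0, 0, -0.63]

```text
time: 4.1
tool_pos: [522.7, -84.0, 40.6]
tcp_rot: [3.136, 0.001, 1.349]
contact_force: [-0.5, -0.4, 3.3]
grip_width: 74.8
```

```bash
python3 st.py -127 41 28 4
```

```text
4.1 [-126.5   39.3   40.6] [-0.0058  0.0011  0.0012] 74.77040888132242 [-0.5 -0.4  3.3]
-0.01,-0.02,0.16,0.08,0.02,0.02,-0.63,
-0.01,-0.02,0.16,0,-0,-0,-0.63,
-0,-0.02,0.16,0,-0,-0,-0.63,
-0.01,-0.03,0.15,0,-0,-0,-0.63,
[520.83905045 -84.17317958  28.02533619] [ 3.14140921e+00 -3.41618872e-04  1.34776731e+00]
```

Contact at about 3 N, as expected; the gate is lifting. Continuing down.

>>> step_arm:
  moves: [0, -0.03, 0.2, 0.05, 0, 0, -0.63, 0, -0.03, 0.2, 0, 0, 0, -0.63, 0, -0.02, 0.15, 0, 0, 0, -0.63, 0, 0, 0.05, 0, 0, 0, -0.63]

```text
time: 4.43
tool_pos: [522.9, -84.1, 28.5]
tcp_rot: [3.135, 0.001, 1.349]
contact_force: [-0.3, -0.2, 3.9]
grip_width: 74.7
```

```bash
python3 st.py -127 41 28 2;python3 - <<'E'
from h import *
cv2.imwrite("pics/w4.png",capture("wrist")[:,:,::-1])
s=capture("side")[:,:,::-1][170:290,220:380];cv2.imwrite("pics/s4.png",cv2.resize(s,None,fx=5,fy=5,interpolation=cv2.INTER_CUBIC))
E
```

```text
4.4333 [-126.6   39.1   28.5] [-0.0062  0.0011  0.0008] 74.65894324355838 [-0.3 -0.2  3.9]
-0.01,-0.05,0.01,0.09,0.02,0.01,-0.63,
-0.01,-0.04,0.01,-0,-0,0,-0.63,
[521.03406783 -84.08321286  28.06457211] [-3.14154695e+00 -3.00565182e-04  1.34808790e+00]
```

View pics/w4.png

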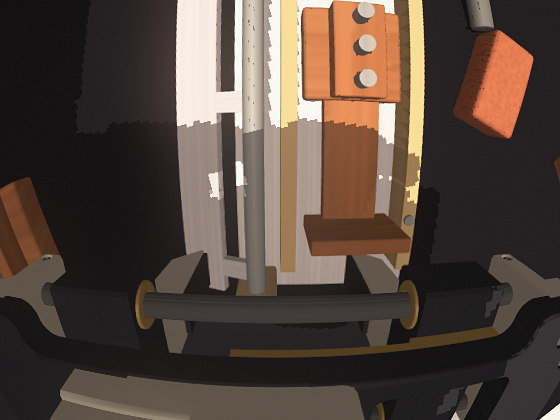

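View pics/s4.png

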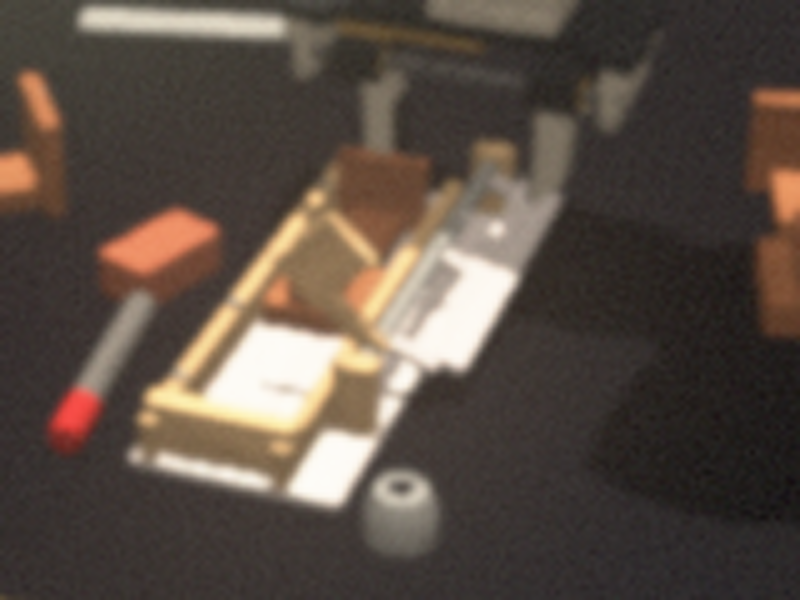

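```bash
python3 - <<'E'
from h import *
for g in(.6,.65,.7,.75,.8):
  c,s=np.cos(g),np.sin(g)
  P=[(63,50+c*(y-50)+s*(z-35),35-s*(y-50)+c*(z-35)) for y,z in((-16,30),(16,30),(-16,74),(16,74))]
  print(g,((proj("side",ch2w(PC,P))-[220,170])*5).round(0).tolist())
E
```

```text
0.6 [[257.0, 272.0], [309.0, 314.0], [306.0, 215.0], [358.0, 259.0]]
0.65 [[261.0, 267.0], [310.0, 312.0], [313.0, 214.0], [363.0, 259.0]]
0.7 [[264.0, 263.0], [312.0, 309.0], [320.0, 213.0], [369.0, 260.0]]
0.75 [[268.0, 259.0], [314.0, 307.0], [327.0, 212.0], [374.0, 261.0]]
0.8 [[272.0, 256.0], [316.0, 305.0], [335.0, 211.0], [379.0, 262.0]]
```

>>> step_arm:
  moves: [0.2, 0, 0.04, 0.05, 0, 0, -0.63, 0.2, 0, 0, 0, 0, 0, -0.63, 0.2, 0, 0, 0, 0, 0, -0.63, 0.2, 0, 0, 0, 0, 0, -0.63]

```text
time: 4.87
tool_pos: [525.1, -69.1, 27.8]
tcp_rot: [-3.141, 0.004, 1.349]
contact_force: [-1.3, -3.4, 3.8]
grip_width: 74.9
```

```bash
python3 st.py
```

```text
4.8667 [-111.5   40.3   27.8] [-6.2827e+00  3.7000e-03  8.0000e-04] 74.90860227041435 [-1.3 -3.4  3.8]
```

>>> step_arm:
  moves: [0.2, 0, 0, 0, -0.03, 0, -0.63, 0.2, 0, 0, 0, 0, 0, -0.63, 0.2, 0, 0, 0, 0, 0, -0.63, 0.2, 0, 0, 0, 0, 0, -0.63, 0.2, 0, 0, 0, 0, 0, -0.63, 0.2, 0, 0, 0, 0, 0, -0.63]

```text
time: 5.37
tool_pos: [530.4, -43.1, 27.8]
tcp_rot: [-3.14, 0.007, 1.35]
contact_force: [-2.2, -3.0, 3.8]
grip_width: 74.6
```

```bash
python3 st.py;python3 - <<'E'
from h import *
cv2.imwrite("pics/w5.png",capture("wrist")[:,:,::-1])
s=capture("side")[:,:,::-1][170:290,220:380];cv2.imwrite("pics/s5.png",cv2.resize(s,None,fx=5,fy=5,interpolation=cv2.INTER_CUBIC))
E
```

```text
5.3667 [-85.   40.9  27.8] [-6.2818e+00  7.0000e-03  1.7000e-03] 74.60943365260103 [-2.2 -3.   3.8]
```

View pics/w5.png

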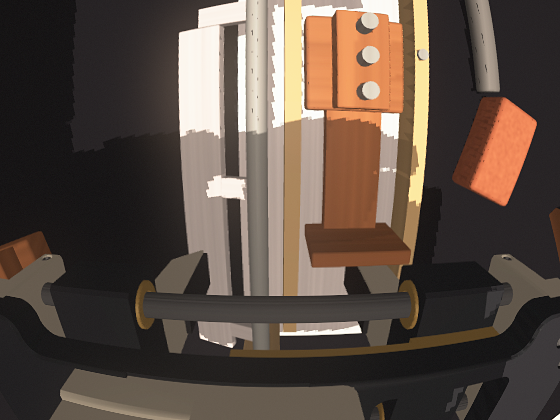

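View pics/s5.png

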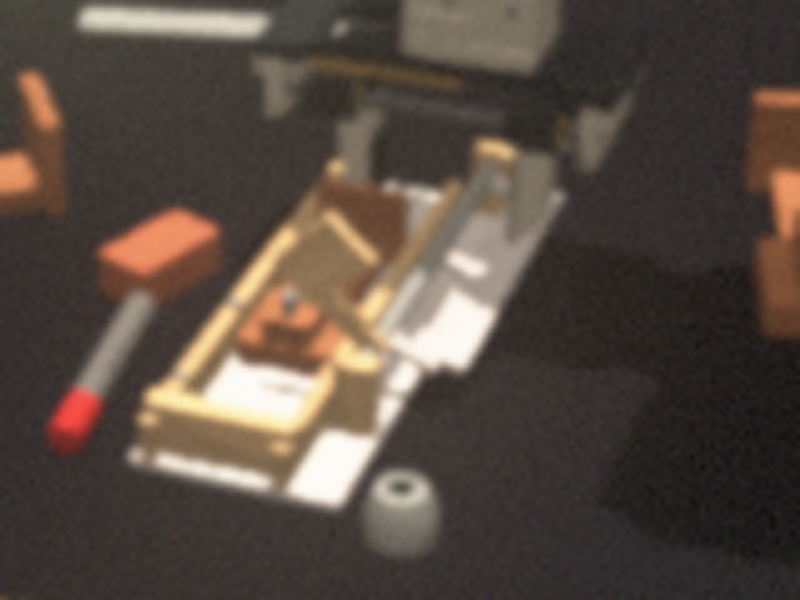

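>>> step_arm:
  moves: [0.2, 0, 0, 0, -0.05, 0, -0.63, 0.2, 0, 0, 0, 0, 0, -0.63, 0.2, 0, 0, 0, 0, 0, -0.63, 0.2, 0, 0, 0, 0, 0, -0.63, 0.2, 0, 0, 0, -0.03, 0, -0.63, 0.2, 0, 0, 0, 0, 0, -0.63, 0.2, 0, 0, 0, 0, 0, -0.63, 0.2, 0, 0, 0, 0, 0, -0.63]

```text
time: 6.13
tool_pos: [537.7, -9.2, 27.4]
tcp_rot: [-3.14, 0.013, 1.349]
contact_force: [-1.7, -3.9, 3.8]
grip_width: 74.7
```

```bash
python3 st.py
```

```text
6.1333 [-50.2  41.2  27.4] [-6.2812e+00  1.3300e-02  1.5000e-03] 74.72892066116847 [-1.7 -3.9  3.8]
```

>>> step_arm:
  moves: [0.2, 0, 0, 0, 0.05, 0, -0.63, 0.2, 0, 0, 0, 0.05, 0, -0.63, 0.2, 0, 0, 0, 0.05, 0, -0.63, 0.2, 0, 0, 0, 0, 0, -0.63, 0.2, 0, 0, 0, 0, 0, -0.63, 0.2, 0, 0, 0, 0, 0, -0.63]

```text
time: 6.63
tool_pos: [543.3, 16.9, 27.2]
tcp_rot: [-3.139, 0.002, 1.349]
contact_force: [-2.2, -3.5, 5.2]
grip_width: 74.7
```

```bash
python3 st.py;python3 - <<'E'
from h import *
cv2.imwrite("pics/w6.png",capture("wrist")[:,:,::-1])
s=capture("side")[:,:,::-1][170:290,220:380];cv2.imwrite("pics/s6.png",cv2.resize(s,None,fx=5,fy=5,interpolation=cv2.INTER_CUBIC))
E
```

```text
6.6333 [-23.6  41.5  27.2] [-6.2807e+00  1.6000e-03  1.4000e-03] 74.72421920338175 [-2.2 -3.5  5.2]
```

View pics/w6.png

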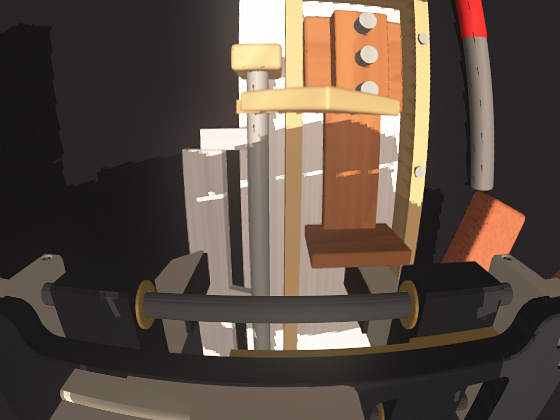

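View pics/s6.png

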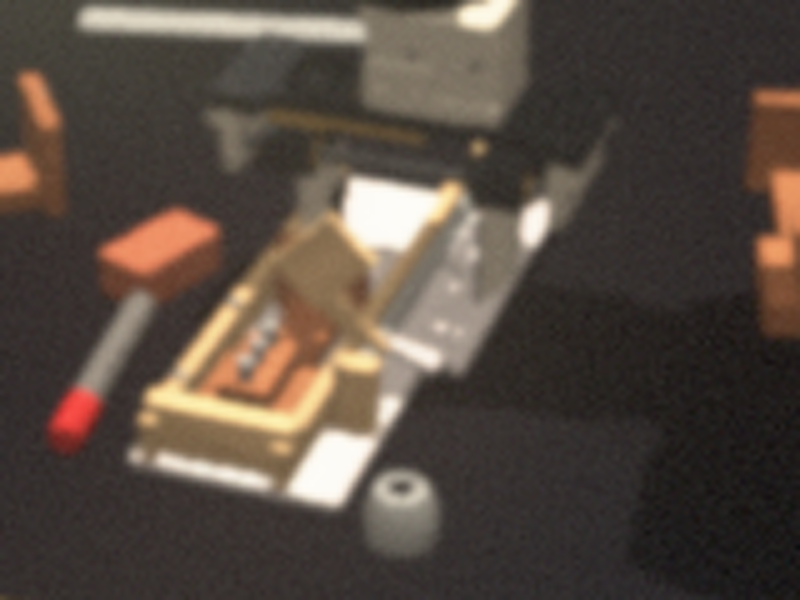

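>>> step_arm:
  moves: [0.15, 0, -0.02, 0, 0, 0, -0.63, 0.12, 0, 0, 0, 0, 0, -0.63, 0.1, 0, 0, 0, 0, 0, -0.63, 0.08, 0, 0, 0, 0, 0, -0.63]

```text
time: 7.07
tool_pos: [545.2, 26.8, 27.3]
tcp_rot: [-3.138, 0.001, 1.35]
contact_force: [-1.3, -3.2, 4.6]
grip_width: 74.8
```

```bash
python3 st.py
```

```text
7.0667 [-13.4  41.9  27.3] [-6.2799e+00  1.4000e-03  2.1000e-03] 74.79295071678996 [-1.3 -3.2  4.6]
```

>>> step_arm:
  moves: [0.06, 0, 0, 0, 0, 0, -0.63, 0.06, 0, 0, 0, 0, 0, -0.63]

```text
time: 7.23
tool_pos: [545.6, 29.0, 27.3]
tcp_rot: [-3.138, 0.002, 1.35]
contact_force: [-4.4, -11.2, 5.8]
grip_width: 75.1
```

>>> step_arm:
  moves: [0.06, 0, 0, 0, 0, 0, -0.63]

```text
time: 7.32
tool_pos: [545.6, 29.1, 27.3]
tcp_rot: [-3.138, 0.004, 1.35]
contact_force: [-5.1, -13.3, 6.3]
grip_width: 74.7
```

```bash
python3 st.py
```

```text
7.3167 [-11.2  42.   27.3] [-6.2792e+00  4.1000e-03  2.0000e-03] 74.65019949752867 [ -5.1 -13.3   6.3]
```

Against the stop: the push force rose to 13 N with the TCP at x = -11.2 (expected about -10.5). I back the pusher off while still holding the treadle.

>>> step_arm:
  moves: [-0.15, 0, 0, 0, 0, 0, -0.63, -0.15, 0, 0, 0, 0, 0, -0.63, -0.15, 0, 0, 0, 0, 0, -0.63]

```text
time: 7.57
tool_pos: [543.8, 22.1, 27.3]
tcp_rot: [-3.138, 0.001, 1.348]
contact_force: [0.0, 2.6, 2.7]
grip_width: 74.9
```

```bash
python3 st.py;python3 - <<'E'
from h import *
cv2.imwrite("pics/w7.png",capture("wrist")[:,:,::-1])
s=capture("side")[:,:,::-1][170:290,220:380];cv2.imwrite("pics/s7.png",cv2.resize(s,None,fx=5,fy=5,interpolation=cv2.INTER_CUBIC))
E
```

```text
7.5667 [-18.4  42.2  27.3] [-6.2793e+00  6.0000e-04  3.0000e-04] 74.9116328706943 [0.  2.6 2.7]
```

View pics/w7.png

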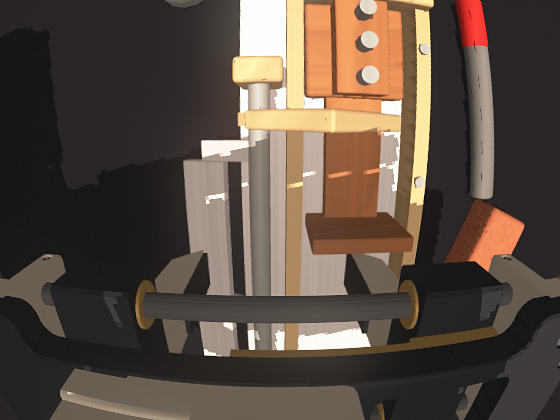

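View pics/s7.png

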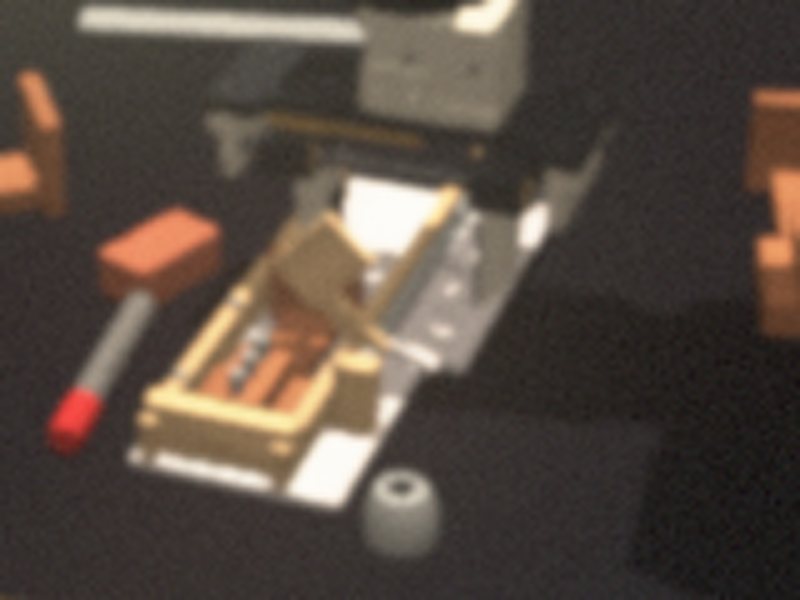

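>>> step_arm:
  moves: [-0.1, 0, -0.1, 0, 0, 0, -0.63, 0, 0, -0.2, 0, 0, 0, -0.63, 0, 0, -0.25, 0, 0, 0, -0.63, 0, 0, -0.25, 0, 0, 0, -0.63, 0, 0, -0.25, 0, 0, 0, -0.63, 0, 0, -0.25, 0, 0, 0, -0.63, 0, 0, -0.4, 0, 0, 0, -0.63, 0, 0, -0.6, 0, 0, 0, -0.63]

```text
time: 8.33
tool_pos: [543.4, 19.2, 75.4]
tcp_rot: [-3.137, 0.002, 1.349]
contact_force: [0.5, 0.0, 0.9]
grip_width: 75.3
```

>>> step_arm:
  moves: [0, 0, -0.8, 0, 0, 0, -0.63, 0, 0, -1, 0, 0, 0, -0.63, -0.3, 0, -1, 0, 0, 0, -0.63, -0.3, 0, -1, 0, 0, 0, -0.63, -0.3, 0, -0.8, 0, 0, 0, -0.63, 0, 0, -0.3, 0, 0, 0, -0.63, 0, 0, 0, 0, 0, 0, -0.63]

```text
time: 8.92
tool_pos: [538.4, 1.2, 182.4]
tcp_rot: [-3.137, 0.003, 1.35]
contact_force: [-0.2, 0.1, -0.2]
grip_width: 74.8
```

```bash
python3 st.py;python3 - <<'E'
from h import *
o=get_obs();im=capture("wrist")[:,:,::-1].copy();cv2.imwrite("pics/w8.png",im)
s=capture("side")[:,:,::-1][170:290,220:380];cv2.imwrite("pics/s8.png",cv2.resize(s,None,fx=5,fy=5,interpolation=cv2.INTER_CUBIC))
for x in(55,61,66):
  print(x,proj("wrist",ch2w(PC,[(x-62,25,48),(x-62,-25,48)]),o).round(1).tolist())
for g in(0,.1):
  c,s=np.cos(g),np.sin(g)
  P=[(63,50+c*(y-50)+s*(z-35),35-s*(y-50)+c*(z-35)) for y,z in((-16,30),(16,30),(-16,74),(16,74))]
  print(g,((proj("side",ch2w(PC,P))-[220,170])*5).round(0).tolist())
E
```

```text
8.9167 [-40.   42.8 182.4] [-6.2781e+00  3.2000e-03  1.8000e-03] 74.84327403375288 [-0.2  0.1 -0.2]
55 [[297.4, 166.7], [351.2, 167.6]]
61 [[297.4, 160.2], [351.5, 161.2]]
66 [[297.5, 154.7], [351.8, 155.8]]
0 [[242.0, 335.0], [303.0, 348.0], [240.0, 258.0], [303.0, 270.0]]
0.1 [[241.0, 324.0], [302.0, 342.0], [248.0, 248.0], [311.0, 266.0]]
```

View pics/w8.png

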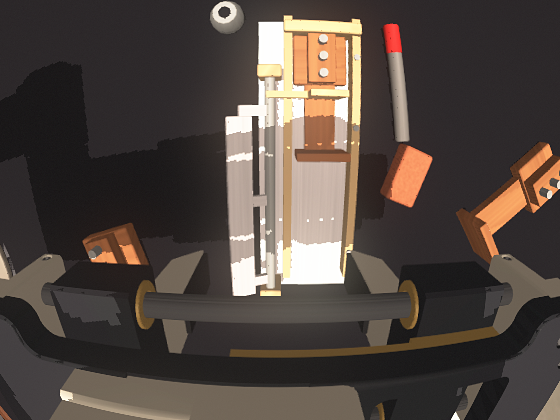

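View pics/s8.png

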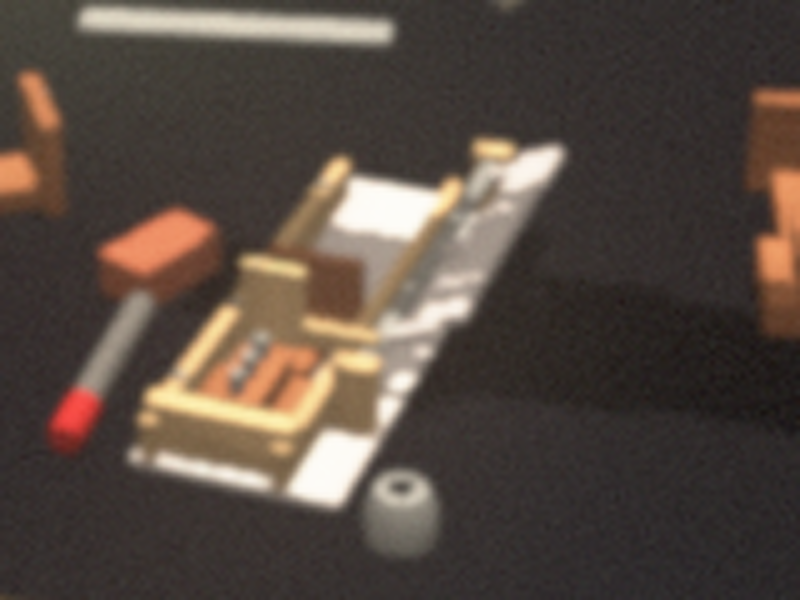

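```bash
python3 - <<'E'
from plant import *
print(close_job())
E
```

```text
the job is handed in; nothing more can be done
None
```

The rack is at the end stop with the gate shut behind it, and I handed the job in at about 9 s of the 38 s allowed; the hand-in reports no verdict.

**What I did:** One fingertip pressed the treadle at about 4 N, which lifted the gate to about 0.75 rad. While it stayed down, the other finger slid the rack under the raised gate at about 3.5 N. At the stop the push force rose to 13 N. I then backed the finger off the plate and let the treadle rise.

**Last checks:**
- **Rack:** In the wrist picture its rear edge fits an x of about 61 mm, inside the 55 to 66 mm wanted. It looks flat, with all of its body past the gate.
- **Gate:** In the side picture the blade is back at the position computed for shut.
- **Robot and bystanders:** The robot is clear at z = 182 mm, with the force on it near zero. The marker, sanding block and nut look unmoved. I did not take a last overhead picture, so the other bystanders were not checked again, but the arm did not come down near them.

No check failed. The camera fits for the chute disagreed by about 1 mm, and the first estimates of the rack's starting x ran from -45 to -50 mm. I allowed for this with clearance behind the plate and by stopping on the force rise.

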